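Hang the hold-down frame on the heater's guide pins and start the lab timer

TASK

Hang the hold-down frame on the heater's two upright guide pins, both holes at once, lowering it gently (not dropping it) until it lies flat on the heater's deck, and let go of it. Then start the incubation timer: slide it back squarely against the fixed stop rail and, bracing it there, press its button fully in and let it spring out again. Leave the timer standing by the rail and the other things on the bench where they are.

Things in the scene. Friction and masses are not known exactly. Their poses are not given: they have to be found in the camera images.
- heater: Dry-bath heater fixed to the bench: white box with a dark flat deck, 150 (x) x 190 (y) x 60 mm. Origin: centre of its underside; z up; the deck is 60 mm above the origin. Two upright steel guide pins stand on the deck (see pin_slots). Low white tube caps (4 mm high) stand in two rows on the deck and cannot catch the frame.
- pin_slots (a point): Centre of the deck, heater's axes. The two pins, 8 mm thick with round tips, rise 26 mm above the deck at y = +62 and -62 mm from here. Both sit on one bar clamped anywhere from x = -7 to +7 mm from here; both always share that x. The setting changes from run to run and is NOT reported: find it by touch or by eye.
- frame: Loose bare steel hold-down frame, lying flat: plate 96 (x) x 152 (y) x 6 mm, about 0.22 kg, with two windows and two round 10.2 mm through holes at x = 0, y = +62 and -62 mm. Origin: centre of the plate's underside, z up. A black upright grip tab 36 (x) x 12 (y) x 50 mm stands on the middle of the plate; its top is 56 mm above the origin. Either way round (half turn) fits.
- frame_grip (a point): The point to grasp on the frame's black tab, 36 mm above the frame's underside, on its centre line; same axes as the frame. The tab is 12 mm thick along y.
- stop: Aluminium angle screwed to the bench as a stop rail, 170 mm long (y), 36 mm high. Its flat upright face, which looks to -x of this frame, lies at x = +70 mm from the origin; the origin is a point on the bench in front of the face, level with the rail's middle.
- timer: Loose lab timer, white box 80 (x) x 66 (y) x 40 mm, about 0.23 kg, with a display on top, lying on the bench between robot and rail. Origin: centre of its underside, z up; its +x end (plain) looks roughly towards the rail, its -x end carries the button.
- start_button (a joint): The timer's round push button, 20 mm across, in a round collar 36 mm across and 12 mm deep on the middle of the timer's -x end, its axis 20 mm above the bench; its face stands 22 mm out from that end (62 mm from the timer's origin). Value: 0 out, 0.006 m fully in, spring, about 4 N fully in.
- jar: Bystander: small jar, 52 mm across, 60 mm high. Origin under its centre.
- tip_box: Bystander: blue tip box 70 x 100 x 50 mm. Origin under its centre.
- beaker: Bystander: glass beaker 60 mm across, 65 mm high. Origin under its centre.
- tube: Bystander: lying tube 18 mm thick, 90 mm long. Origin under its centre.
- reagent: Bystander: amber bottle 66 mm across, 120 mm high. Origin under its centre.
- wash: Bystander: clear bottle 60 mm across, 110 mm high. Origin under its centre.
- strip_bin: Bystander: white divided bin 90 x 160 x 45 mm. Origin under its centre.
Things that resemble listed ones, but are neither listed nor needed, are in the scene too. What is shaped like the timer but orange is not meant.

How it is judged:
By the outcome, as a careful person would: the job done as asked, in the order asked, and still so for the second after the job is handed in, with the robot touching nothing.
It also fails if it takes over 67 s, if anything falls off the work surface, if the arm or the gripper's body presses on something with over 40 N, if the wrist force passes 120 N, or if a joint passes its speed limit or range.

ROBOT

A 6-joint arm with a two-finger parallel gripper is mounted at the origin on the work surface. World frame = base frame: x ahead of the robot, y to its left, z up, the work surface at z = 0. Lengths are in m, angles in rad, forces in N, time in s.
With the tool pointing down it reaches from about 0.325 to 0.9 m from the base axis. Payload 6.1 kg.
Tool frame: the origin (TCP) lies at the very end of the fingers, on their centre line; the grasp point (between the pads) lies 19 mm behind it (ctrl.grasp_offset is the distance from the TCP to the grasp point, in m); z points along the fingers, y is the line along which they close (so a half turn about z gives the same grasp; the last joint's range is limited). The gripper opens to 87 mm and grips with 3 to 60 N. Pads are 19 mm wide; open, the fingers measure 117 mm over their backs; the gripper's body (75 mm by 190 mm) begins 51 mm behind the grasp point.
Start: joints at [1.064, 0.22, 1.526, -0, 1.395, -0.126], TCP at [0.232, 0.58, 0.223] pointing down, gripper open.
Joint ranges: [-2.98, 2.98], [-0.91, 2.08], [0.09, 2.57], [-1.24, 4.39], [0.2, 2.65], [-2.68, 2.68]. Speed limits (rad/s): [2.57, 2.57, 3.01, 3.14, 3.14, 3.14].

INTERFACE

Orientations are given as a rotation vector (axis times angle).
In Python, from cell import ctrl, viewer gives the robot as it stands. Calls block until the motion is done:
- ctrl.move_pose(position, orientation): joint-space move of the TCP to a pose.
- ctrl.movel(position, orientation=None, rate=0.15): straight line of the TCP; orientation=None keeps the orientation; rate is the mean speed in m/s.
- ctrl.move_j(angles): joint-space move.
- ctrl.let_go() and ctrl.close_gripper(force=None): open the fingers fully, or close them until they stop; force is the grip in N (None keeps the last).
- ctrl.sleep(seconds).
- ctrl.ik(position, orientation): joint angles nearest the present ones, or None.
- ctrl.sense(): the state.
- viewer.capture(name): name is "scene" or "top"; returns the picture (400x640x3 uint8, red, green, blue); there is no depth.
- viewer.get_calibration(name): a dict with "camera_matrix" (3x3 intrinsics, pixels), "origin" and "rotation" of the camera in the world. Camera axes: x right, y up, looking along -z (the intrinsics and any distortion apply to the point x, -y, -z); pixel columns grow to the right and rows downward; lengths in m; the calibration is good to about 2 mm. A picture is of the moment at which its call begins. get_calibration takes no time and is no camera call.
A pose or a line that the arm cannot do raises ctrl.IKError and nothing moves.
- ctrl.hand_in(): hands the job in; it is judged then, once.
The state is a dict: "t": time; "qpos": joint angles; "qd": joint speeds; "joint_torque": joint torques, N m; "tool_pos": TCP position; "eef_rot": TCP orientation; "contact_force": force on the tool from outside, world axes, zero at the start; "ft_torque": the same for the moment, N m; "grip_width": finger opening in m; "gripper_force": force on a finger pad.
Only numpy, scipy, OpenCV 4.12 (cv2) and the standard library are available. Lean on these libraries where they do the work, as an engineer would, in place of code of your own. Each camera call takes 0.05 s, during which the arm holds its last target. There are 200 camera calls.

## Working session

There is one attempt and no reset: what is moved stays moved. The work goes in short steps, each a Python script; the robot and the scene stay as the last script left them, time stands still between calls to the robot, and variables do not carry over. Pictures are saved under pics/ and viewed, at most 10 in all, crops included, and the job is handed in when it is done.

```bash
mkdir -p pics; ls; python3 - <<'E'
from cell import ctrl, viewer
import cv2
for n in("scene","top"):
    im=viewer.capture(n); cv2.imwrite(f"pics/{n}0.png",cv2.cvtColor(im,cv2.COLOR_RGB2BGR))
    print(n,viewer.get_calibration(n))
s=ctrl.sense(); print(s)
E
```

```text
pics
scene {'camera_matrix': array([[370.42203278,   0.        , 320.63513399],
       [  0.        , 370.42203278, 198.70043295],
       [  0.        ,   0.        ,   1.        ]]), 'origin': array([1.00269327, 0.51656579, 0.85284538]), 'rotation': array([0.31791522, 0.83887833, 2.28427958])}
top {'camera_matrix': array([[470.50407089,   0.        , 318.06663851],
       [  0.        , 470.50407089, 198.1079552 ],
       [  0.        ,   0.        ,   1.        ]]), 'origin': array([ 0.34118921, -0.01470251,  1.28246715]), 'rotation': array([ 0.15222805, -0.11980231, -1.58463221])}
{'t': 0.1, 'qpos': array([ 1.06391024e+00,  2.21137578e-01,  1.52752733e+00, -2.48129879e-05,
        1.39470266e+00, -1.26101551e-01]), 'qd': array([-0.00017464, -0.00208943, -0.00174525, -0.00089914, -0.00169437,
        0.00189568]), 'joint_torque': array([ 4.53938965e-04, -4.95946670e+01, -3.88517582e+01,  7.02301087e-02,
        5.15540445e-02,  9.99885913e-06]), 'tool_pos': array([0.23201165, 0.57972198, 0.22153644]), 'eef_rot': array([-5.94420746e-01, -3.08430486e+00,  2.66104658e-03]), 'contact_force': array([ 0.38506242, -0.43582752,  0.81591609]), 'ft_torque': array([0.04163911, 0.01943145, 0.01553379]), 'gripper_force': 0.0, 'grip_width': 0.08691552873864118}
```

View pics/top0.png

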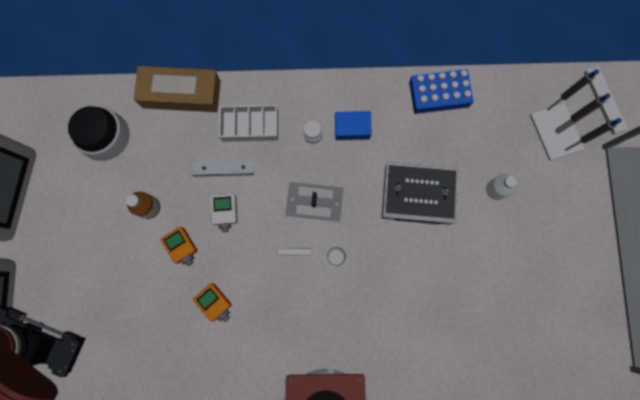

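View pics/scene0.png

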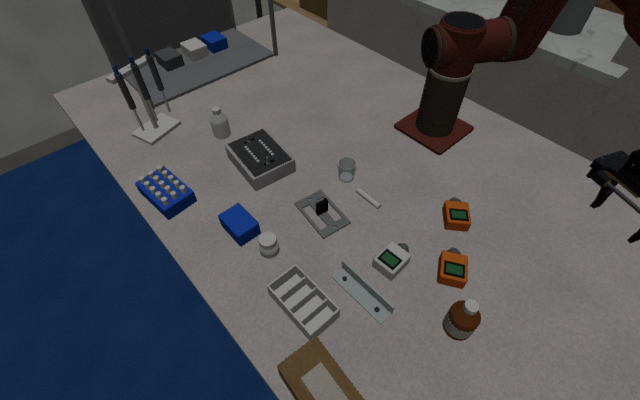

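Top view: the frame is at (315,201) with its dark tab at (314,199). The heater is at (420,192) with pins near (398,188) and (445,191), the stop rail at (222,168), and the white timer at (224,210) with its button at (224,227). Possible mix-ups:
- **Timer:** orange units at (179,245) and (212,302), rejected because they are orange.
- **Heater:** the blue rack at (441,90).
- **Stop rail:** the strip bin at (249,123).

I choose the white timer at (224,210).

```bash
cat > h.py <<'E'
import numpy as np, cv2
from scipy.spatial.transform import Rotation as R
from cell import ctrl, viewer
def ray(n,px):
    c=viewer.get_calibration(n); K=c["camera_matrix"]
    d=np.linalg.inv(K)@np.array([px[0],px[1],1.]); d=d*[1,-1,-1]
    return np.array(c["origin"]), R.from_rotvec(c["rotation"]).as_matrix()@d
def hit(n,px,z):
    o,d=ray(n,px); return o+d*(z-o[2])/d[2]
def proj(n,p):
    c=viewer.get_calibration(n)
    q=R.from_rotvec(c["rotation"]).as_matrix().T@(np.array(p)-c["origin"]); q=q*[1,-1,-1]
    q=c["camera_matrix"]@q; return q[:2]/q[2]
def down(yaw):  # tool z down, tool y along world direction at angle yaw+90deg
    y=np.array([-np.sin(yaw),np.cos(yaw),0]); z=np.array([0,0,-1.]); x=np.cross(y,z)
    return R.from_matrix(np.c_[x,y,z]).as_rotvec()
def shot(n,name=None,box=None,k=1):
    im=cv2.cvtColor(viewer.capture(n),cv2.COLOR_RGB2BGR)
    if name:
        a=im
        if box: a=cv2.resize(im[box[1]:box[3],box[0]:box[2]],None,fx=k,fy=k,interpolation=cv2.INTER_CUBIC)
        cv2.imwrite("pics/"+name,a)
    return im
E
python3 - <<'E'
from h import *
im=cv2.imread("pics/top0.png")
sc=cv2.imread("pics/scene0.png")
def rs(a,k): return cv2.resize(a,None,fx=k,fy=k,interpolation=cv2.INTER_CUBIC)
a=rs(im[155:240,270:470],4); b=rs(im[150:240,170:270],3); b=rs(im[150:235,180:262],3)
c=np.zeros((600,800,3),np.uint8); c[:340]=a; c[340:595,:246]=b
d=rs(sc[120:250,215:365],2); c[340:600,250:550]=d[:260]
e=rs(sc[225:330,330:425],2.4); c[340:340+min(252,e.shape[0]),555:555+e.shape[1]]=e[:252]
cv2.imwrite("pics/crop1.png",c)
for nm,p,z in [("tab",(314,199),.056),("frame",(315,201),.006),("heater",(420,192),.06),("timer",(224,208),.04),("stop",(222,168),.0)]: print(nm,hit("top",p,z).round(4))
E
```

```text
tab [0.5533 0.0197 0.056 ]
frame [0.5563 0.0184 0.006 ]
heater [ 0.5657 -0.2597  0.06  ]
timer [0.5364 0.262  0.04  ]
stop [0.6566 0.2787 0.    ]
```

View pics/crop1.png

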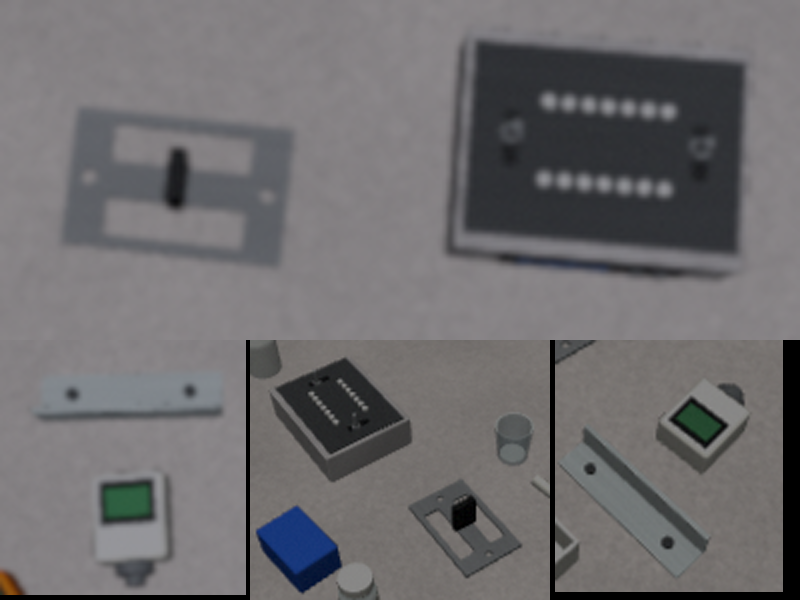

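The crop confirms the choices:
- **Frame:** holes at crop (89,177) and (267,196).
- **Heater:** dark deck with pins at crop (511,130) and (701,147).
- **Timer:** white with a green display, grey button pointing towards the robot.
- **Rail:** ahead of the timer, with its upright on the robot side.

Next I measure these from masks.

```bash
cat > meas.py <<'E'
from h import *
im=cv2.imread("pics/top0.png")
k=4
def up(a): return cv2.resize(a,None,fx=k,fy=k,interpolation=cv2.INTER_CUBIC)
def region(box,fn):
    x0,y0,x1,y1=box; a=cv2.GaussianBlur(up(im[y0:y1,x0:x1]),(0,0),2).astype(int)
    m=fn(a).astype(np.uint8)*255
    m=cv2.morphologyEx(m,cv2.MORPH_OPEN,np.ones((5,5)))
    c,_=cv2.findContours(m,cv2.RETR_EXTERNAL,cv2.CHAIN_APPROX_NONE)
    c=max(c,key=cv2.contourArea).reshape(-1,2)
    return (c+.5)/k-.5+[x0,y0],m
def rect(c,z,name,sz):
    w=np.array([hit("top",p,z)[:2] for p in c])
    (cx,cy),s,a=cv2.minAreaRect((w*1000).astype(np.float32))
    a=(a+45)%90-45
    print(name,"c",round(cx,1),round(cy,1),"size",np.round(s,1),"yaw",round(a,2),"exp",sz)
    return cx,cy,a
g=lambda a:a.mean(2)
if __name__=="__main__":
    x=lambda p:im[p[1],p[0]]
    print("bench",x((350,200)),"frame",x((300,187)),x((330,215)),"deck",x((420,210)),"rail",x((230,172)),"timer",x((222,214)),"heater side",x((387,192)))
    c,m=region((275,175,355,228),lambda a:(a[...,0]-a[...,2]>4)|(g(a)<60)); cv2.imwrite("pics/m1.png",m); rect(c,.006,"frame",(96,152))
    c,m=region((378,155,468,230),lambda a:g(a)<80); rect(c,.06,"deck",(150,190))
    c,m=region((375,150,470,230),lambda a:(g(a)<80)|(g(a)>112)); rect(c,.06,"heater",(150,190))
    c,m=region((185,155,260,182),lambda a:(a[...,0]-a[...,2]>2)); rect(c,.0,"rail",(170,0))
    c,m=region((205,188,242,240),lambda a:(g(a)>115)|(a[...,1]-a[...,2]>15)); cv2.imwrite("pics/m2.png",m); rect(c,.04,"timer",(80,66))
    for n,p,z in [("h1",(89,177),.003),("h2",(267,196),.003),("tabtop",(178,152),.056),("p1",(512,131),.08),("p2",(701,147),.08)]:
        q=((p[0]+.5)/4-.5+270,(p[1]+.5)/4-.5+155); print(n,(hit("top",q,z)*1000).round(1))
E
python3 meas.py
```

```text
bench [130 128 132] frame [129 127 130] [117 113 114] deck [54 50 48] rail [135 130 125] timer [153 149 149] heater side [76 72 72]
frame c 556.6 21.2 size [149.9  94.3] yaw -7.63 exp (96, 152)
deck c 568.0 -261.7 size [177.5 127.4] yaw -6.22 exp (150, 190)
heater c 573.6 -266.9 size [255.1 214.4] yaw -1.29 exp (150, 190)Traceback (most recent call last):
  File "meas.py", line 25, in <module>
    c,m=region((185,155,260,182),lambda a:(a[...,0]-a[...,2]>2)); rect(c,.0,"rail",(170,0))
                                                                  ~~~~^^^^^^^^^^^^^^^^^^^^^
  File "meas.py", line 13, in rect
    w=np.array([hit("top",p,z)[:2] for p in c])
                ~~~^^^^^^^^^^^
  File "h.py", line 9, in hit
    o,d=ray(n,px); return o+d*(z-o[2])/d[2]
        ~~~^^^^^^
  File "h.py", line 5, in ray
    c=viewer.get_calibration(n); K=c["camera_matrix"]
ValueError: time passes only in moves, steps and waits
```

```bash
sed -i 's/viewer.get_calibration(n)/CAL[n]/; ' h.py; sed -i '3a CAL={n:viewer.get_calibration(n) for n in ("top","scene")}' h.py
sed -i 's/(g(a)<80)|(g(a)>112)); rect(c,.06,"heater"/(g(a)<80)|(g(a)>140)); rect(c,.06,"heater"/; s/(a\[...,0\]-a\[...,2\]>2)); rect(c,.0,"rail"/(a[...,0]-a[...,2]>5)); rect(c,.0,"rail"/; s/(g(a)>115)|/(g(a)>139)|/' meas.py
python3 meas.py; python3 -c "
import cv2,numpy as np
print(cv2.imread('pics/top0.png')[155:182,[205,222,240]].mean(2).round().astype(int).T)
print(cv2.imread('pics/top0.png')[188:238,224].mean(1).round().astype(int))
print(cv2.imread('pics/top0.png')[208,205:245].mean(1).round().astype(int))"
```

```text
bench [130 128 132] frame [129 127 130] [117 113 114] deck [54 50 48] rail [135 130 125] timer [153 149 149] heater side [76 72 72]
frame c 556.6 21.2 size [149.9  94.3] yaw -7.63 exp (96, 152)
deck c 568.0 -261.7 size [177.5 127.4] yaw -6.22 exp (150, 190)
heater c 568.0 -261.7 size [177.5 127.4] yaw -6.22 exp (150, 190)
rail c 657.1 277.9 size [ 40.5 176.9] yaw 0.28 exp (170, 0)
timer c 513.2 264.8 size [28.8 59.3] yaw 4.5 exp (80, 66)
h1 [564.1  82.3   3. ]
h2 [548.3 -40.3   3. ]
tabtop [570.5  19.1  56. ]
p1 [ 575.4 -198.6   80. ]
p2 [ 562.4 -319.8   80. ]
[[131 131 132 131 131 133 134 135 136 134 126 106  82  74  95 119 131 133
  120  95  84  99 119 129 132 131 132]
 [135 135 135 135 134 133 133 134 135 136 136 135 135 135 135 136 137 133
  117  88  85 109 130 135 136 136 135]
 [133 133 132 131 131 133 134 135 135 135 130 124 123 130 133 134 132 122
  103  85  93 118 131 135 134 133 135]]
[133 132 132 130 127 129 134 136 114  65  45  58  67  70  69  68  69  69
  69  66  55  45  78 120 145 150 150 150 150 150 150 151 149 146 129 100
  85  84  82  76  74  80  82  84 104 126 132 135 135 134]
[130 131 129 130 130 132 136 131 103  61  53  57  59  60  58  57  57  55
  55  55  53  51  47  46  43  48  84 123 140 127  97  89 109 125 130 132
 134 135 136 135]
```

Frame centre is (556, 21) mm with yaw about −7.5°. Hole spacing measures 123.6 mm against 124 expected. Now I grasp it and take close pin views.

```bash
cat >> h.py <<'E'
def pick(pos,yaw):
    q0=ctrl.sense()["qpos"]; best=None
    for k in (0,np.pi,-np.pi):
        r=down(yaw+k); q=ctrl.ik(pos,r)
        if q is not None and (best is None or abs(q[5]-q0[5])<best[0]): best=(abs(q[5]-q0[5]),r,q)
    print("q",best[2].round(2)); return best[1]
def st(t=""):
    s=ctrl.sense(); print(t,"t",round(s["t"],2),"p",(s["tool_pos"]*1000).round(1),"F",s["contact_force"].round(1),"M",s["ft_torque"].round(2),"w",round(s["grip_width"]*1000,1)); return s
E
python3 - <<'E'
from h import *
yaw=np.radians(-7.5); p=np.array([.5564,.0211,.029])
r=pick(p+[0,0,.12],yaw)
ctrl.move_pose(p+[0,0,.06],r); st("above")
ctrl.movel(p,rate=.08); st("down")
ctrl.close_gripper(35); st("closed")
ctrl.movel(p+[0,0,.01],rate=.03); st("lift")
ctrl.movel(p+[0,0,.17],rate=.2); st("up")
t=shot("top"); s=shot("scene")
cv2.imwrite("pics/t1.png",t); cv2.imwrite("pics/s1.png",s)
rs=lambda a,k:cv2.resize(a,None,fx=k,fy=k,interpolation=cv2.INTER_CUBIC)
c=np.zeros((600,800,3),np.uint8)
a=rs(t[160:222,380:460],5);c[:310,:400]=a
a=rs(s[122:184,222:302],5);c[:310,400:]=a
a=rs(s[60:205,270:400],2);c[310:600,:260]=a
a=rs(t[140:236,250:382],3);c[312:600,270:666]=a
cv2.imwrite("pics/crop2.png",c)
E
```

```text
q [-0.1   0.12  1.78 -0.    1.24 -1.54]
above t 2.45 p [556.6  21.9  89.2] F [-0.3 -0.3 -0.6] M [ 0.03  0.   -0.  ] w 87.3
down t 3.35 p [556.8  21.   29.4] F [-0.2 -0.3  0.7] M [0.01 0.01 0.01] w 87.2
closed t 4.54 p [556.4  21.1  29. ] F [ 0.4  0.8 -0.9] M [-0.01  0.01 -0.02] w 11.9
lift t 5.03 p [556.5  21.1  39.2] F [-0.7 -0.1 -2.3] M [ 0.03 -0.02  0.01] w 11.7
up t 5.97 p [555.4  21.2 197.4] F [-0.   0.  -3.2] M [ 0.04  0.01 -0.03] w 11.8
```

View pics/crop2.png

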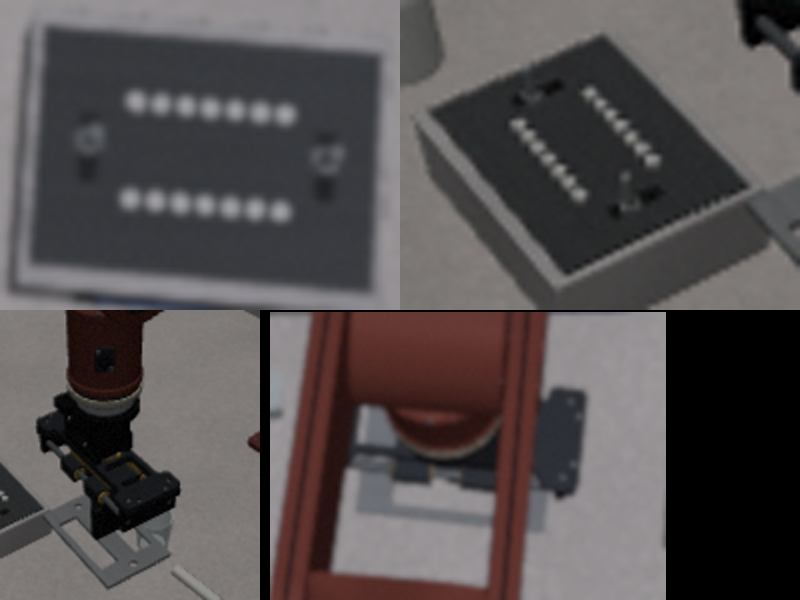

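The frame is held level. Pin tips are at crop (90,138) and (327,155) in the top view, slightly towards +x in their slots. The bright cap rows give an accurate deck centre and yaw, so I'll use those.

```bash
cat > caps.py <<'E'
from h import *
def caps(n,fn,box,z=.0635):
    im=cv2.imread(fn); x0,y0,x1,y1=box; k=6
    a=cv2.resize(im[y0:y1,x0:x1],None,fx=k,fy=k,interpolation=cv2.INTER_CUBIC)
    g=cv2.cvtColor(a,cv2.COLOR_BGR2GRAY); 
    m=(g>88).astype(np.uint8)
    N,l,s,c=cv2.connectedComponentsWithStats(m)
    c=[(c[i]+.5)/k-.5+[x0,y0] for i in range(1,N) if s[i,4]>60 and s[i,2]<s.shape[0]*60]
    w=np.array([hit(n,p,z)[:2] for p in c])*1000
    print(n,len(c),[int(v) for v in s[1:,4]]); mid=w.mean(0)
    (cx,cy),sz,ang=cv2.minAreaRect(w.astype(np.float32)); print("rect",round(cx,1),round(cy,1),np.round(sz,1),round((ang+45)%90-45,2),"mean",mid.round(1))
caps("top","pics/t1.png",(403,176,441,205))
def pin(n,q,z): print("pin",n,(hit(n,q,z)*1000).round(1))
for p in ((90,138),(327,155)): pin("top",((p[0]+.5)/5-.5+380,(p[1]+.5)/5-.5+160),.083)
for p in ((530,80),(626,175)): pin("scene",((p[0]-400+.5)/5-.5+222,(p[1]+.5)/5-.5+122),.085)
for p in ((536,98),(629,207)): pin("scene",((p[0]-400+.5)/5-.5+222,(p[1]+.5)/5-.5+122),.060)
# scene deck corners
for p in ((415,112),(603,36),(752,187),(557,278)): print("corner",(hit("scene",((p[0]-400+.5)/5-.5+222,(p[1]+.5)/5-.5+122),.06)*1000).round(1))
for p in ((30,22),(383,52),(375,293),(20,265)): print("tcorner",(hit("top",((p[0]+.5)/5-.5+380,(p[1]+.5)/5-.5+160),.06)*1000).round(1))
E
python3 caps.py
```

```text
top 0 [4792, 4859]caps.py:10: RuntimeWarning: Mean of empty slice.
  print(n,len(c),[int(v) for v in s[1:,4]]); mid=w.mean(0)
  ret = ret.dtype.type(ret / rcount)
Traceback (most recent call last):
  File "caps.py", line 12, in <module>
    caps("top","pics/t1.png",(403,176,441,205))
    ~~~~^^^^^^^^^^^^^^^^^^^^^^^^^^^^^^^^^^^^^^^
  File "caps.py", line 11, in caps
    (cx,cy),sz,ang=cv2.minAreaRect(w.astype(np.float32)); print("rect",round(cx,1),round(cy,1),np.round(sz,1),round((ang+45)%90-45,2),"mean",mid.round(1))
                   ~~~~~~~~~~~~~~~^^^^^^^^^^^^^^^^^^^^^^
cv2.error: OpenCV(4.12.0) /io/opencv/modules/imgproc/src/convhull.cpp:143: error: (-215:Assertion failed) total >= 0 && (depth == CV_32F || depth == CV_32S) in function 'convexHull'
```

```bash
python3 - <<'E'
s=open("caps.py").read()
a=s.index("    c=[(c"); b=s.index('caps("top"')
s=s[:a]+'''    for i in range(1,N):
        ys,xs=np.where(l==i); w=np.array([hit(n,((x+.5)/k-.5+x0,(y+.5)/k-.5+y0),z)[:2] for x,y in zip(xs[::5],ys[::5])])*1000
        mu=w.mean(0); e=np.linalg.eigh(np.cov(w.T))[1][:,1]; e*=np.sign(e[1]); print("row",mu.round(1),"yaw",np.degrees(np.arctan2(-e[0],e[1])).round(2))
'''+s[b:]
open("caps.py","w").write(s)
E
python3 caps.py
```

```text
row [ 594.  -265.4] yaw -6.38
row [ 542.3 -259.5] yaw -6.17
pin top [ 575.3 -198.    83. ]
pin top [ 563.8 -319.5   83. ]
pin scene [ 571.1 -311.3   85. ]
pin scene [ 578.3 -200.3   85. ]
pin scene [ 564.4 -320.9   60. ]
pin scene [ 580.2 -199.5   60. ]
corner [ 629.8 -361.9   60. ]
corner [ 495.2 -342.5   60. ]
corner [ 513.3 -162.7   60. ]
corner [ 647.6 -179.9   60. ]
tcorner [ 643.4 -172.6   60. ]
tcorner [ 623.  -358.3   60. ]
tcorner [ 494.6 -345.6   60. ]
tcorner [ 512.9 -162.    60. ]
```

Deck centre is about (568.5, −261.8) with yaw −6.3°, and the pins sit at roughly +1 mm. I'll approach and feel for them.

```bash
cat >> h.py <<'E'
def descend(x,y,z0,z1,fmax=6,step=.0015,rate=.02):
    z=z0
    while z>z1+1e-6:
        z=max(z-step,z1); ctrl.movel([x,y,z],rate=rate); s=ctrl.sense()
        if s["contact_force"][2]>fmax-3: break
    return z
E
python3 - <<'E'
from h import *
x,y=.5693,-.2615
r=pick([x,y,.19],np.radians(-6.3))
ctrl.move_pose([x,y,.19],r); ctrl.movel([x,y,.121],rate=.08); st("at121")
z=descend(x,y,.121,.105); st("z %.4f"%z)
im=shot("scene","s2.png",(220,90,320,190),6); 
E
```

```text
q [-0.56  0.25  1.56  0.    1.34 -2.02]
at121 t 8.18 p [ 569.8 -261.8  121.7] F [ 0.3 -0.8 -2.7] M [-0.01  0.01 -0.01] w 12.0
z 0.1050 t 10.93 p [ 570.5 -262.3  105.7] F [ 4.8 -3.4 -0.4] M [-0.75 -1.13  0.08] w 11.9
```

View pics/s2.png

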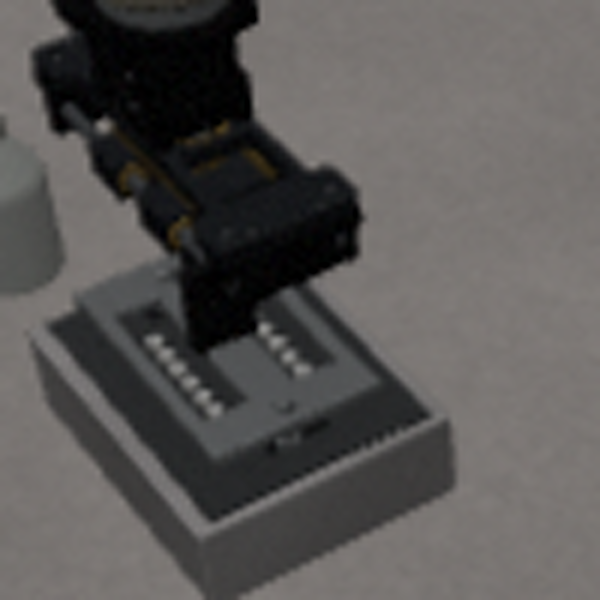

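The far pin stands through its hole at (165,270) and the near hole at (287,405) is seating on its pin. Side force is about 5 N, so I shift with that force and continue down.

```bash
python3 - <<'E'
from h import *
x,y,z=.5693,-.2615,.105
for i in range(14):
    s=ctrl.sense(); F=s["contact_force"]
    if F[2]>6 : st("stop"); break
    x+=np.clip(F[0]*.00015,-.0006,.0006); y+=np.clip(F[1]*.00015,-.0006,.0006)
    if np.hypot(F[0],F[1])<4: z-=.002
    if z<.0895: break
    ctrl.movel([x,y,z],rate=.02); 
    print((x*1e3).round(2),(y*1e3).round(2),round(z*1e3,1),ctrl.sense()["contact_force"].round(1),ctrl.sense()["ft_torque"].round(2))
st()
E
```

```text
569.9 -261.87 105.0 [ 3.6 -3.  -0.2] [-0.63 -0.9   0.05]
570.44 -262.32 105.0 [ 4.1 -3.4 -0.1] [-0.56 -0.8   0.11]
571.04 -262.83 105.0 [ 3.  -1.2 -0.9] [-0.31 -0.58  0.06]
571.5 -263.01 103.0 [ 1.7 -0.4 -3.4] [-0.24 -0.34  0.05]
571.75 -263.07 101.0 [-0.5 -0.1 -3.4] [0.07 0.01 0.01]
571.67 -263.08 99.0 [ 0.5  0.6 -1.9] [0.06 0.02 0.02]
571.75 -262.99 97.0 [ 0.5 -0.4 -3. ] [-0.02 -0.04 -0.  ]
571.82 -263.06 95.0 [ 0.1  0.4 -1.7] [ 0.01  0.02 -0.03]
571.85 -262.99 93.0 [ 1.1 -0.6 -3.9] [-0.01  0.04  0.03]
572.01 -263.08 91.0 [ 0.3  0.2 -2.9] [ 0.04 -0.01 -0.03]
 t 13.48 p [ 571.9 -263.    90.8] F [ 0.3  0.2 -2.9] M [ 0.04 -0.01 -0.03] w 11.4
```

```bash
python3 - <<'E'
from h import *
x,y=.5719,-.2630
z=.091
while z>.086:
    z-=.0006; ctrl.movel([x,y,z],rate=.02); F=ctrl.sense()["contact_force"]
    if F[2]>2: break
st("touch %.4f"%z)
ctrl.let_go(); st("open")
ctrl.movel([x,y,.17],rate=.15); st("up")
q=ctrl.sense()["qpos"].copy()
ctrl.move_pose([.40,.05,.25],ctrl.sense()["eef_rot"])
t=shot("top"); s=shot("scene"); cv2.imwrite("pics/t3.png",t); cv2.imwrite("pics/s3.png",s); st()
rs=lambda a,k:cv2.resize(a,None,fx=k,fy=k,interpolation=cv2.INTER_CUBIC)
c=np.zeros((600,800,3),np.uint8)
c[:300,:400]=rs(s[120:195,220:320],4); c[:300,400:]=rs(t[155:230,375:475],4)
c[300:600,:400]=rs(t[155:240,180:280],4)[:300,:400]; c[300:600,400:]=rs(s[235:310,345:445],4)
cv2.imwrite("pics/crop3.png",c)
E
```

```text
touch 0.0880 t 14.73 p [ 572.  -263.1   89. ] F [-4.4  2.3  5. ] M [ 0.37  0.63 -0.03] w 11.6
open t 16.11 p [ 571.9 -263.    88. ] F [-0.7  0.4 -0.1] M [ 0.02 -0.    0.01] w 87.0
up t 16.81 p [ 571.5 -262.7  169.2] F [ 0.1  0.2 -0.4] M [ 0.01 -0.01 -0.05] w 86.9
 t 18.27 p [400.5  49.3 249.8] F [ 0.2 -0.2 -1.8] M [-0.01  0.03 -0.02] w 87.0
```

View pics/crop3.png

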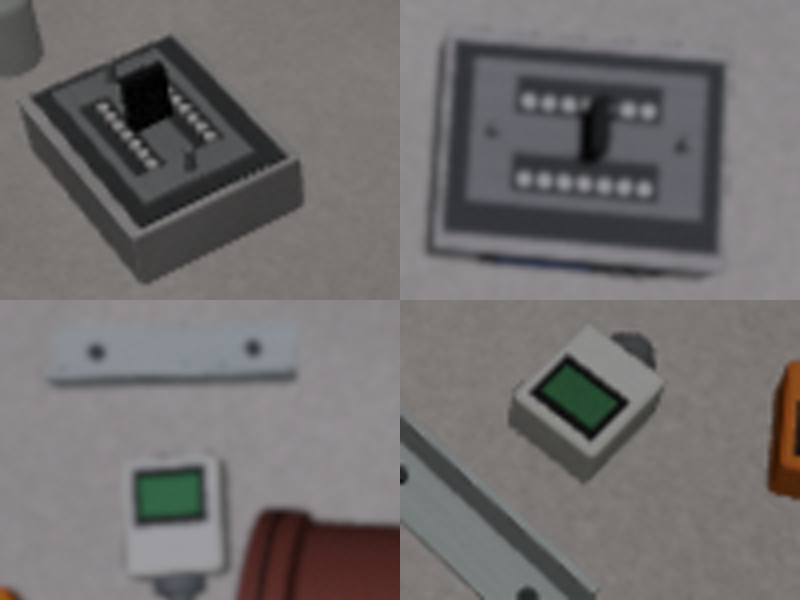

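The frame lies flat, with both pins through their holes at top-right crop (490,130) and (681,145), and it was released with TCP z at 89 mm as predicted. Next I measure the timer and rail yaw.

```bash
cat > tm.py <<'E'
from h import *
def rectw(n,im,box,fn,z,k=4):
    x0,y0,x1,y1=box; a=cv2.GaussianBlur(cv2.resize(im[y0:y1,x0:x1],None,fx=k,fy=k,interpolation=cv2.INTER_CUBIC),(0,0),1.5).astype(int)
    m=fn(a).astype(np.uint8); c,_=cv2.findContours(m,cv2.RETR_EXTERNAL,cv2.CHAIN_APPROX_NONE); c=max(c,key=cv2.contourArea).reshape(-1,2)
    c=(c+.5)/k-.5+[x0,y0]; w=np.array([hit(n,p,z)[:2] for p in c])*1000
    (cx,cy),s,ang=cv2.minAreaRect(w.astype(np.float32)); print(n,"c",round(cx,1),round(cy,1),"size",np.round(s,1),"yaw",round((ang+45)%90-45,2))
t=cv2.imread("pics/top0.png"); s=cv2.imread("pics/scene0.png")
grn=lambda a:a[...,1]-a[...,2]>18
rectw("top",t,(205,188,242,240),grn,.04); rectw("scene",s,(360,235,425,290),grn,.04)
g=lambda a:a.mean(2)
for th in (135,140,145): rectw("scene",s,(360,235,425,290),lambda a:(g(a)>th)|(g(a)<75)|grn(a),.04)
for th in (140,143): rectw("top",t,(206,190,240,224),lambda a:(g(a)>th)|(g(a)<90)|grn(a),.04)
# rail face strip
gt=t.mean(2); P=[]
for c in list(range(199,248,2)):
    col=gt[170:180,c]; d=np.clip(128-col,0,None); P.append(hit("top",(c,170+(d*np.arange(10)).sum()/d.sum()),.018)[:2]*1000)
P=np.array(P); f=np.polyfit(P[:,1],P[:,0],1); print("rail x at y=265:",np.polyval(f,265).round(1),"yaw",np.degrees(np.arctan(-f[0])).round(2),"res",(P[:,0]-np.polyval(f,P[:,1])).std().round(2),"ends",P[0].round(1),P[-1].round(1))
# button/collar dark blob top view
gg=lambda a:(g(a)<105)
rectw("top",t,(212,220,236,236),gg,.02)
E
python3 tm.py
```

```text
top c 548.9 268.0 size [29.5 42.4] yaw 3.67
scene c 547.9 267.5 size [27.2 40.6] yaw 3.18
scene c 548.5 267.5 size [40.2 49.9] yaw 3.06
scene c 548.5 267.5 size [40.2 49.9] yaw 3.06
scene c 548.5 267.5 size [40.2 49.9] yaw 3.06
top c 548.8 267.7 size [38.2 48.1] yaw 3.67
top c 548.8 267.7 size [38.2 48.1] yaw 3.67
rail x at y=265: 633.7 yaw 0.14 res 0.41 ends [632.9 338.1] [634.2 204.8]
top c 486.9 266.9 size [46.2 25.1] yaw -1.06
```

Timer centre is about (536, 267) mm with yaw 3.4°, and the rail face is at x≈634 with yaw about 0.3°. I'll grip the timer by its sides, square it, and slide it until it touches the rail.

```bash
python3 - <<'E'
from h import *
p=np.array([.5364,.2670,.008])
r=pick(p+[0,0,.1],np.radians(3.4))
ctrl.move_pose(p+[0,0,.12],r); ctrl.movel(p,rate=.12); st("down")
ctrl.close_gripper(12); s=st("closed")
# square to the rail
k=min((down(np.radians(.3)+a) for a in (0,np.pi)),key=lambda v:(R.from_rotvec(v)*R.from_rotvec(r).inv()).magnitude())
x=.575; ctrl.movel([x,p[1],.008],k,rate=.06); b=st("slid")["contact_force"][0]
while x<.605:
    x+=.002; ctrl.movel([x,p[1],.008],rate=.03); F=ctrl.sense()["contact_force"][0]
    if F-b<-5: break
st("contact x %.4f b %.1f"%(x,b))
E
```

```text
q [ 0.33  0.27  1.7   0.    1.18 -1.3 ]
down t 20.52 p [537.2 267.3   9. ] F [-0.7 -0.4  0.2] M [-0.01  0.03  0.04] w 87.1
closed t 21.04 p [536.6 267.    8.4] F [-2.7 -0.4  2.2] M [-0.13  0.09 -0.03] w 65.8
slid t 21.83 p [575.3 267.1   8.3] F [-1.6 -0.2  5.1] M [-0.12  0.45 -0.12] w 66.2
contact x 0.5950 b -1.6 t 24.33 p [593.6 267.3   8.3] F [-7.1 -0.7  9.1] M [-0.04  1.23  0.02] w 65.8
```

Contact came at x=594 mm, as predicted. I release and press the button with closed fingers.

```bash
python3 - <<'E'
from h import *
ctrl.let_go(); st("open")
ctrl.movel([.593,.267,.11],rate=.15)
r=ctrl.sense()["eef_rot"]; k=min((down(np.radians(.3)+a) for a in (0,np.pi)),key=lambda v:(R.from_rotvec(v)*R.from_rotvec(r).inv()).magnitude())
t=shot("top"); s=shot("scene")
ctrl.movel([.49,.267,.11],k,rate=.2); ctrl.close_gripper(20)
ctrl.movel([.49,.267,.010],rate=.12); b=st("ready")["contact_force"].copy()
s1=shot("scene")
rs=lambda a,k:cv2.resize(a,None,fx=k,fy=k,interpolation=cv2.INTER_CUBIC)
c=np.zeros((500,800,3),np.uint8); c[:400,:400]=rs(s[220:320,325:425],4); c[:400,400:]=rs(s1[200:320,325:445],3.3333)[:400,:400]; cv2.imwrite("pics/crop4.png",c)
x=.512; ctrl.movel([x,.267,.010],rate=.06); st("near")
while x<.545:
    x+=.001; ctrl.movel([x,.267,.010],rate=.03); q=ctrl.sense(); F=q["contact_force"][0]-b[0]
    print(round(x*1e3,1),round(q["tool_pos"][0]*1e3,1),round(F,1))
    if F<-9: break
E
```

```text
open t 25.02 p [595. 267.   8.] F [ 0.3 -0.8  0.3] M [ 0.07 -0.   -0.05] w 86.9
ready t 29.13 p [490.7 267.3  10.8] F [ 0.  -0.5 -0.4] M [ 0.01 -0.03  0.05] w 0.1
near t 29.7 p [512.3 266.9   9.9] F [-0.3  0.1  0.1] M [ 0.02  0.04 -0.  ] w 0.6
513.0 512.7 0.3
514.0 514.0 -0.4
515.0 515.1 -0.0
516.0 516.1 0.4
517.0 517.1 -0.8
518.0 518.1 -0.1
519.0 519.1 0.2
520.0 520.1 -0.4
521.0 521.0 -0.7
522.0 521.7 -1.2
523.0 522.8 -1.1
524.0 523.8 -2.8
525.0 524.8 -2.8
526.0 525.8 -3.4
527.0 526.8 -4.7
528.0 527.1 -5.7
529.0 527.3 -10.3
```

View pics/crop4.png

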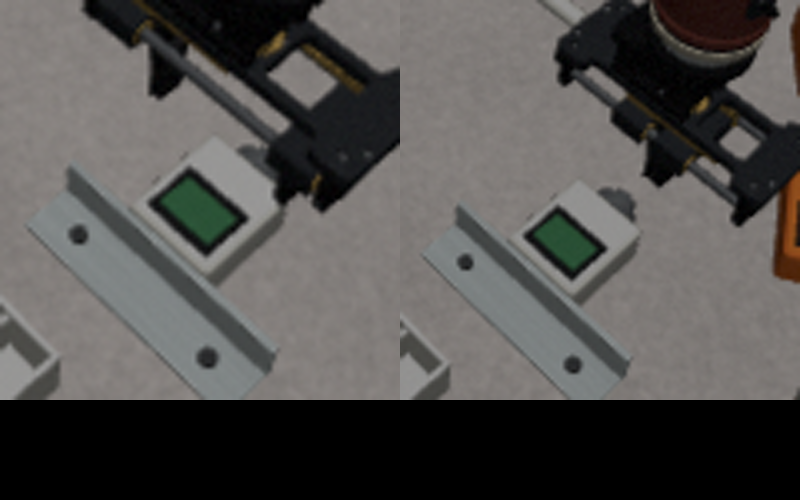

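The timer stands flush against the rail. The button travelled 6 mm and reached its hard stop at 10 N. I back off, retreat and check.

```bash
python3 - <<'E'
from h import *
ctrl.sleep(.3); st("pressed")
ctrl.movel([.480,.267,.010],rate=.05); st("out")
ctrl.movel([.460,.267,.2],rate=.2); ctrl.move_pose([.35,.1,.3],ctrl.sense()["eef_rot"]); st()
t=shot("top","t9.png"); s=shot("scene","s9.png")
E
```

```text
pressed t 34.25 p [527.2 267.    9.8] F [-8.9  0.3  5.2] M [ 0.22  1.62 -0.  ] w 0.3
out t 35.38 p [480.4 267.1  10.1] F [-0.   0.5 -0.9] M [ 0.04 -0.04 -0.01] w 0.7
 t 37.38 p [350.2 100.3 299.2] F [-0.6 -0.1 -0.6] M [ 0.04  0.01 -0.02] w 0.1
```

View pics/s9.png

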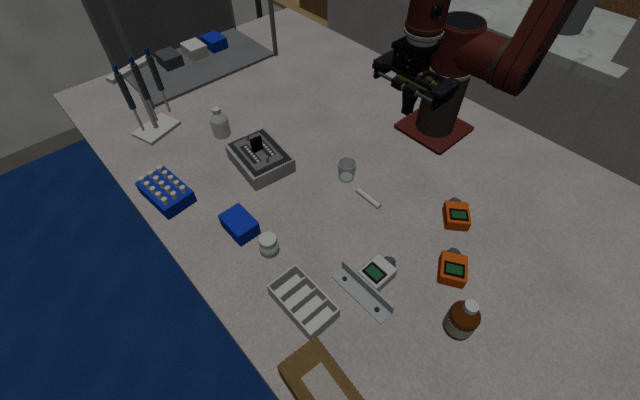

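The frame sits on the heater at (260,150), the timer stands against the rail at (377,272) with its button out, and the other things are where they were.

```bash
python3 -c "
from cell import ctrl
print(ctrl.hand_in())"
```

```text
the job is handed in; nothing more can be done
None
```

The frame hangs flat on both heater pins and is released, and the timer stands against the rail with its button pressed fully in (6 mm) and sprung back out; I handed the job in after about 37 s of the 67 s allowed.

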